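# Unlock and lift out a tube cassette

### The arm

A 6-joint arm with a two-finger parallel gripper is mounted at the origin on the work surface. World frame = base frame: x ahead of the robot, y to its left, z up, the work surface at z = 0. Lengths are in m, angles in rad, forces in N, time in s.
With the tool pointing down it reaches from about 0.35 to 0.775 m from the base axis. Payload 7.3 kg.
Tool frame: the origin (TCP) lies on the centre line of the jaws, within the pads' length; the fingertips stand 17 mm ahead of it and the grasp point (between the pads) lies 2 mm behind it (robot.tip_extent is the distance from the TCP to the fingertips, in m); z points along the fingers, y is the line along which they close (so a half turn about z gives the same grasp; the last joint's range is limited). The gripper opens to 92 mm and grips with 3 to 60 N. Pads are 19 mm wide; open, the fingers measure 130 mm over their backs; the gripper's body (75 mm by 190 mm) begins 47 mm behind the grasp point.
Start: joints at [-0.146, 0.342, 1.524, -0, 1.275, -0.146], TCP at [0.525, 0, 0.244] pointing down, gripper open.
Joint ranges: [-2.53, 2.53], [-0.77, 2.02], [0.04, 2.7], [-1, 4.14], [0.28, 2.66], [-3.11, 3.11]. Speed limits (rad/s): [2.57, 2.57, 3.14, 3.14, 3.14, 3.14].

### API

Orientations are given as [roll, pitch, yaw] about the fixed x, y, z axes, in that order (R = Rz(yaw) Ry(pitch) Rx(roll)).
In Python, from cell import robot gives the robot as it stands.
- The arm moves only by the tool step_arm, never from a script. Its argument "motion" is a list of rows, each a list of 2 entries, a list of its own where there are three numbers: the shift along the tool's x, y, z in units of 60 mm (1.0 is 60 mm), then the turn about the tool's z in rad. In form: [[[x, y, z], spin], ...]. A call has 1 to 10 rows; each row is the pose to reach, as a shift and turn from the pose commanded when the call began, along the tool's axes at that moment; what a row does not reach only later rows make up. A row lasts 1/8 s, in which the tool goes at most 62.5 mm and 10.7 degrees, less where a joint would pass 70% of its speed; a pose out of reach is approached as far as the arm can. A call with a gripper value outside its range is refused whole. "hand" is the closure in counts, from 0 (fully open) to 255 (shut), set as the call begins (left out, the last holds). The fingers move at their own pace and stop on an object; "squeeze" is the grip in N (left out, the last holds). Time passes only in rows, so rows that repeat a pose let the fingers close. It gives the time, the measured TCP pose, the force, the opening and the grip force at its end, in the units of the state.
- robot.observe(): the state, without advancing time (a new reading comes with each control period).
- robot.read_camera(name): name is "scene" or "side" or "wrist"; returns a dict with "pixels" (400x640x3 uint8, red, green, blue), "intrinsics" (3x3 intrinsics, pixels), "xyz" and "rotation" of the camera in the world; the wrist camera has in their place "T_tool_cam" (4x4, takes a point from camera to tool coordinates, whose origin is the TCP and whose axes are the flange's). Camera axes: x right, y up, looking along -z (the intrinsics and any distortion apply to the point x, -y, -z); pixel columns grow to the right and rows downward; lengths in m; the calibration is good to about 2 mm. A picture is of the moment at which its call begins: read the wrist's pose just before it. There is no depth.
- robot.hand_in(): hands the job in; it is judged then, once.
The state is a dict: "time": time; "qpos": joint angles; "qvel": joint speeds; "joint_efforts": joint torques, N m; "tool_pos": TCP position; "tool_rot": TCP orientation; "contact_force": force on the tool from outside, world axes, zero at the start; "torque": the same for the moment, N m; "opening": finger opening in m; "grip_force": force on a finger pad.
Only numpy, scipy, OpenCV 4.12 (cv2) and the standard library are available. Lean on these libraries where they do the work, as an engineer would, in place of code of your own. Each camera call takes 0.05 s, during which the arm holds its last target. There are 200 camera calls.

### The job

Take the key from its stand, push it fully down into the lock of the tube cassette's dock, turn it a quarter turn counter-clockwise (seen from above) so the bar swings right off the cassette, and leave it in. Then pinch the cassette's two side catches together, lift it straight up about 12 cm and finish while still holding it there, pinched, upright and still above the dock. Leave the jar, pump bottle and bowl alone.

Things in the scene. Friction and masses are not known exactly. Their poses are not given: they have to be found in the camera images.
- dock: Fixed white dock. Origin on the bench under the seat's centre, z up. Base plate 110 mm along x, y -60 to +130 mm, 8 mm thick; the cassette sits on it. Walls at x = +-33 to +-46 mm, y +-20 mm, up to z = 44 mm: their inward ledges (underside z = 38 mm) hold down the catches' teeth. End guides at y = +-43 to +-50 mm, up to z = 33 mm. Lock post at x = 0, y = +97 mm.
- lock (a joint): Turn of the lock's round steel plug and its bar about the vertical, rad; grows counter-clockwise seen from above. At 0 the bar points along dock -y, 2 mm above the end of the cassette's top; starts at 0 to 0.2; stop at 1.5 (bar along dock +x). The bar is off the cassette from about 0.85. Friction 0.06 N m; stays where left.
- lock_mouth (a point): Centre of the key slot's mouth on top of the lock plug (44 mm across), 80 mm above the bench. Turns with the plug: x along the slot, y across it, z up. Slot 18.5 x 10.5 mm, 28 mm deep, mouth chamfered 2 mm. The flat steel bar leaves the plug along -y: 18 mm wide, 6 mm thick, top 4 mm below the mouth, reaching 72 mm from the axis.
- key: Loose upright flat steel key, 60 g, 60 mm tall. Origin at the centre of the blade's lower end, z up. Blade 16 mm (x) by 8 mm (y), 26 mm long, lowest 4 mm narrowed to 12 x 5 mm. Head 34 mm (x) by 12 mm (y), z = 26 to 60 mm: grip across y. Fully in, the head rests on the plug and the origin is 26 mm below the mouth. A half turn fits too. Starts in the stand.
- stand: Fixed black block, 60 mm (x) by 50 mm (y), 40 mm high, holding the key upright in an 18.5 x 10.5 mm slot, 28 mm deep, long side along x, in the middle of its top (blade tip 14 mm above the bench). Origin at the centre of its underside. It and the jar may change places.
- cassette: Loose grey cassette, 0.2 to 0.35 kg, 36 mm (x) by 84 mm (y), 60 mm high, six capped tubes standing to 73 mm. Origin at the centre of its underside, z up, axes as the dock's; 1.5 mm play in the seat. A spring catch on each x face, 62 mm over both, 24 mm wide, top at z = 82 mm, has a low tooth under the dock's ledge: it lifts only with both catches pinched (48 mm over both).
- catch_a (a joint): Inward travel of the catch on the cassette's +x side, m: 0 free, 0.007 pressed to its stop. Spring 2.5 N at rest to 6 N fully pressed; the tooth is clear from about 0.005.
- catch_b (a joint): The same for the catch on the -x side.
- catch_a_pad (a point): Middle of the ribbed finger area on the outer face of the +x catch, 64 mm above the cassette's underside, 18 mm below the catch's top. Axes as the cassette's.
- catch_b_pad (a point): The same on the -x catch.
- jar: Bystander: lidded clear jar, 60 mm across, 60 mm high. Origin at the centre of its underside. Leave it alone.
- dispenser: Bystander: pump bottle, 60 mm across, 177 mm high. Origin at the centre of its underside. Leave it alone.
- bowl: Bystander: steel bowl, 90 mm across, 35 mm high. Origin at the centre of its underside. Leave it alone.

How it is judged:
By the outcome, as a careful person would: the job done as asked, in the order asked, and still so for the second after the job is handed in, while the arm keeps its last pose, push and grip.
It also fails if it takes over 48 s, if anything falls off the work surface, if the arm or the gripper's body presses on something with over 40 N, if the wrist force passes 120 N, or if a joint passes its speed limit or range.

## Working session

There is one attempt and no reset: what is moved stays moved. The work goes in short steps, Python scripts to look and compute and a tool call to move; the robot and the scene stay as the last step left them, time stands still between calls to the robot, and variables do not carry over. Pictures are saved under pics/ and viewed, at most 10 in all, crops included, and the job is handed in when it is done.

Besides the shell and the picture viewer there is one more tool, called after ">>>" as a command line: name --argument value ..., lists and objects as JSON in quotes. step_arm: Moves the arm, as the interface text tells. Its arguments: {"type":"object","properties":{"motion":{"type":"array"},"hand":{"type":"number"},"squeeze":{"type":"number"}},"required":["motion"]}

```bash
mkdir -p pics; ls; cat > h.py <<'E'
import numpy as np, cv2
from cell import robot
from scipy.spatial.transform import Rotation as R
def snap(name,fn=None):
    s=robot.observe(); c=robot.read_camera(name)
    if 'T_tool_cam' in c:
        T=np.eye(4); T[:3,:3]=R.from_euler('xyz',s['tool_rot']).as_matrix(); T[:3,3]=s['tool_pos']
        M=T@np.array(c['T_tool_cam'])
    else:
        M=np.eye(4); r=np.array(c['rotation']); M[:3,:3]=r if r.shape==(3,3) else R.from_euler('xyz',r).as_matrix(); M[:3,3]=c['xyz']
    if fn: cv2.imwrite('pics/'+fn,c['pixels'][:,:,::-1])
    K=np.array(c['intrinsics']); np.savez('pics/'+(fn or 'x')+'.npz',K=K,M=M,d=np.array(c.get('distortion',[0])))
    return c,K,M
def ray(K,M,u,v,z):
    d=M[:3,:3]@np.array([(u-K[0,2])/K[0,0],-(v-K[1,2])/K[1,1],-1]); o=M[:3,3]
    return o+d*(z-o[2])/d[2]
def proj(K,M,p):
    q=M[:3,:3].T@(np.array(p)-M[:3,3]); return np.array([K[0,2]+K[0,0]*q[0]/-q[2],K[1,2]-K[1,1]*q[1]/-q[2]])
def load(fn):
    a=np.load('pics/'+fn+'.npz'); return a['K'],a['M']
E
python3 - <<'E'
from h import *
for n in('scene','side','wrist'):
    c,K,M=snap(n,n+'0.png'); print(n,[k for k in c],K.tolist(),M.round(3).tolist(),c.get('distortion'))
print(robot.observe(),robot.tip_extent)
a=[cv2.imread(f'pics/{n}0.png') for n in('scene','side')]
E
```

```text
pics
scene ['pixels', 'intrinsics', 'xyz', 'rotation'] [[373.892544514583, 0.0, 318.6307798431924], [0.0, 373.892544514583, 200.88420366965005], [0.0, 0.0, 1.0]] [[0.108, -0.532, 0.84, 1.359], [0.994, 0.067, -0.085, -0.091], [-0.011, 0.844, 0.536, 0.555], [0.0, 0.0, 0.0, 1.0]] None
side ['pixels', 'intrinsics', 'xyz', 'rotation'] [[469.9676304748583, 0.0, 326.2277322764992], [0.0, 469.9676304748583, 200.48355970843696], [0.0, 0.0, 1.0]] [[-0.908, 0.226, -0.352, 0.214], [-0.418, -0.49, 0.765, 0.789], [0.0, 0.842, 0.54, 0.666], [0.0, 0.0, 0.0, 1.0]] None
wrist ['pixels', 'intrinsics', 'T_tool_cam'] [[356.32366524270935, 0.0, 325.8108486913125], [0.0, 356.32366524270935, 195.4950438463386], [0.0, 0.0, 1.0]] [[1.0, -0.001, 0.002, 0.525], [0.0, 0.959, 0.282, 0.076], [-0.002, -0.282, 0.959, 0.383], [0.0, 0.0, 0.0, 1.0]] None
{'time': 0.15, 'qpos': array([-1.46027225e-01,  3.42517767e-01,  1.52475020e+00,  2.58030905e-06,
        1.27539358e+00, -1.46039990e-01]), 'qvel': array([-0.00035576, -0.00135507, -0.00351478, -0.0001695 , -0.0007003 ,
        0.00108187]), 'joint_efforts': array([ 7.52666965e-04, -4.31470585e+01, -2.44352603e+01,  7.18239485e-02,
        5.38185902e-02, -1.32920518e-04]), 'tool_pos': array([5.24736463e-01, 4.74761146e-05, 2.43244460e-01]), 'tool_rot': array([-3.14053550e+00, -1.57987672e-04,  1.57080826e+00]), 'contact_force': array([-0.35912223, -0.09363786, -0.07487784]), 'torque': array([-0.04053532, -0.04328384, -0.04400228]), 'grip_force': 0.0, 'opening': 0.09171945939513391} 0.017
```

View pics/scene0.png

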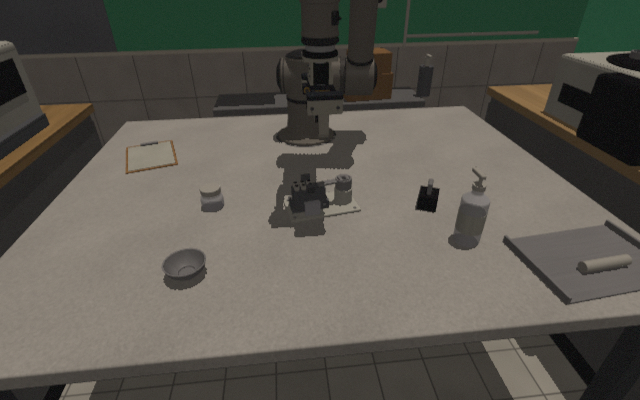

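View pics/wrist0.png

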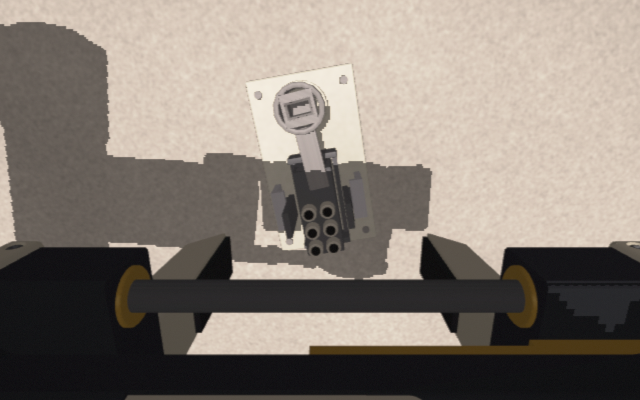

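The scene view shows the dock at about (325,195), the stand with the key at (428,195), and the jar at (211,195). In the wrist view the lock plug is at (299,108), with plate corners at (247,83) and (351,64). Next I'll zoom in on the stand.

```bash
python3 - <<'E'
from h import *
K,M=load('wrist0.png')
print('lock',ray(K,M,299,107,.08)); a=ray(K,M,247,83,.008);b=ray(K,M,351,64,.008);c=ray(K,M,372,236,.008)
for p in(a,b,c):print(p)
print('yaw',np.arctan2(*(b-a)[1::-1]), 'fromlong',np.arctan2(*(b-c)[1::-1])-np.pi/2)
K,M=load('scene0.png'); print('key',ray(K,M,430.5,181,.072)); k=ray(K,M,430.5,181,.072)
K2,M2=load('side0.png'); q=proj(K2,M2,k);print(q)
s=cv2.imread('pics/side0.png'); x,y=q.astype(int)
s=s[max(0,y-50):y+50,max(0,x-60):x+60]; s=cv2.resize(s,None,fx=4,fy=4)
t=cv2.resize(cv2.imread('pics/scene0.png')[165:225,395:465],None,fx=5,fy=5)
o=np.zeros((720,490,3),np.uint8); o[:s.shape[0],:s.shape[1]]=s;o[410:710,:350]=t
cv2.imwrite('pics/z.png',cv2.resize(o,None,fx=.83,fy=.83)); print(max(0,x-60),max(0,y-50))
E
```

```text
lock [0.50205126 0.06341444 0.08      ]
[0.44488969 0.08376744 0.008     ]
[0.5489565  0.10172445 0.008     ]
[ 0.57648169 -0.08174295  0.008     ]
yaw 0.17087007380943123 fromlong 0.148917070332653
key [0.54271824 0.28653651 0.072     ]
[275.51147756 303.07204421]
215 253
```

View pics/z.png

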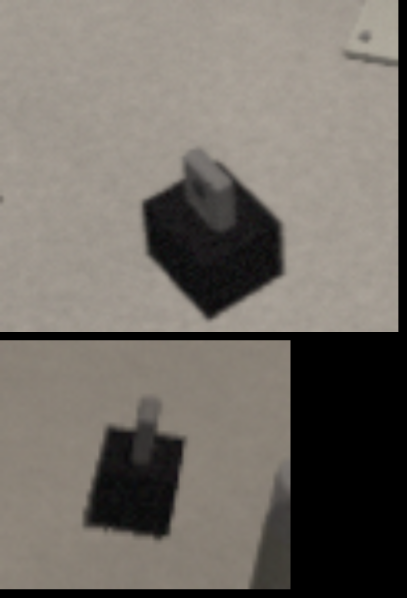

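```bash
python3 - <<'E'
from h import *
K,M=load('scene0.png')
print('disp',ray(K,M,469,240,.0),ray(K,M,474,197,.12)); print('standtop',[ray(K,M,395+u*1/.83/5,165+(v/.83-410)/5,.04).round(3) for u,v in((108,428),(185,438))])
E
```

```text
disp [0.70537264 0.33117333 0.        ] [0.70449395 0.31740821 0.12      ]
standtop [array([0.513, 0.276, 0.04 ]), array([0.531, 0.321, 0.04 ])]
```

>>> step_arm --motion '[[[0.8,0,0],0.18],[[1.6,-0.1,0],0.36],[[2.4,-0.1,0],0.54],[[3.2,-0.2,0.2],0.72],[[4.0,-0.2,0.4],0.9],[[4.6,-0.2,0.6],1.08],[[4.77,-0.2,0.7],1.26],[[4.77,-0.2,0.7],1.44],[[4.77,-0.2,0.7],1.57],[[4.77,-0.2,0.7],1.57]]' --hand 0 --squeeze 30

```text
time: 1.4
tool_pos: [0.5128, 0.2862, 0.2014]
tool_rot: [3.141, 0.001, 0.002]
contact_force: [0.2, -0.4, -0.9]
opening: 0.092
grip_force: 0.0
```

```bash
python3 - <<'E'
from h import *
snap('wrist','wrist1.png'); s=robot.observe(); print(s['tool_pos'],s['tool_rot'],s['qpos'],s['time'])
E
```

```text
[0.51292019 0.28619847 0.20145953] [3.14138490e+00 4.13923778e-04 3.57789452e-03] [ 3.78527485e-01  4.90415498e-01  1.41008924e+00 -4.40996214e-05
  1.24154917e+00  1.94576014e+00] 1.45
```

View pics/wrist1.png

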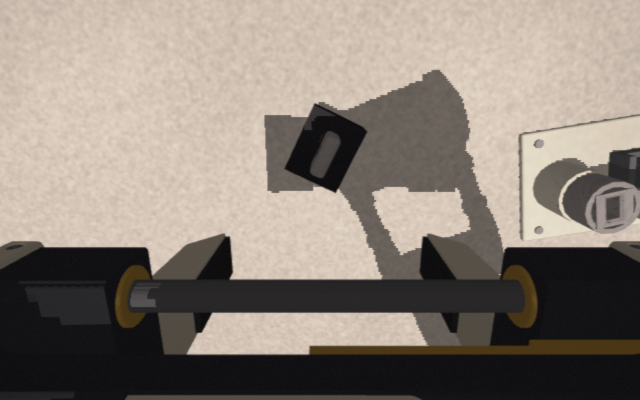

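The key head top is at about (326,155) in the black stand, with its long side tilted clockwise by about 25°.

```bash
python3 - <<'E'
from h import *
K,M=load('wrist1.png'); im=cv2.imread('pics/wrist1.png'); g=cv2.cvtColor(im,cv2.COLOR_BGR2GRAY)
roi=np.zeros_like(g); roi[90:205,275:380]=1
dark=((g<50)&(roi>0)).astype(np.uint8); print(dark.sum())
r=cv2.minAreaRect(max(cv2.findContours(dark,0,2)[0],key=cv2.contourArea)); print('stand',r)
p=cv2.boxPoints(r); w=np.array([ray(K,M,*q,.04) for q in p]); print(w.round(4),w.mean(0)); 
for i in range(4): d=w[(i+1)%4]-w[i]; print(np.linalg.norm(d),np.degrees(np.arctan2(d[1],d[0])))
roi[:]=0; roi[125:185,305:350]=1
m=((g>62)&(roi>0)).astype(np.uint8); n,l,st,c=cv2.connectedComponentsWithStats(m); i=1+np.argmax(st[1:,4]); print(st[i],c[i])
r=cv2.minAreaRect(cv2.findContours((l==i).astype(np.uint8),0,2)[0][0]);print(r)
w=np.array([ray(K,M,*q,.074) for q in cv2.boxPoints(r)]);print('key',w.mean(0))
for i in range(4): d=w[(i+1)%4]-w[i]; print(np.linalg.norm(d),np.degrees(np.arctan2(d[1],d[0])))
print(g[125:185:4,305:350:3])
E
```

```text
3198
stand ((325.3000183105469, 148.40000915527344), (58.13776397705078, 72.00138854980469), 26.56505012512207)
[[0.5251 0.3229 0.04  ]
 [0.5789 0.2948 0.04  ]
 [0.558  0.2515 0.04  ]
 [0.5019 0.2779 0.04  ]] [0.5409581  0.28677825 0.04      ]
0.06067108018629405 -27.540562356041963
0.048116829927242144 -115.79696273761317
0.06195573730823852 154.82631310475264
0.050653733429764106 62.722134688556494
[311 132  29  46 640] [324.9625    154.8203125]
((324.7000427246094, 154.60000610351562), (15.205260276794434, 45.16857147216797), 26.56505012512207)
key [0.54214687 0.28719591 0.074     ]
0.034314798239559345 -26.587446072764227
0.01133125062279734 -116.17779856805966
0.03450544102824298 154.03258735556227
0.01170485331123719 62.88580026030592
[[ 53  52  34  17  14  16  16  18  15  19  14  14  15  15  16]
 [ 50  51  42  16  13  16  17  15  14  17  16  14  17  17  17]
 [ 17  16  16  17  16  16  16  55  64  63  40  16  16  13  14]
 [ 16  15  14  15  15  21  35  65  71  71  65  59  15  13  15]
 [ 15  15  13  15  16  23  64  73  74  76  74  72  18  16  15]
 [ 17  15  16  14  15  37  70  75  74  74  73  62  18  12  15]
 [ 15  16  16  16  24  61  73  74  74  74  69  22  13  15  13]
 [ 16  13  14  14  45  72  76  74  74  71  44  14  14  13  12]
 [ 16  13  15  45  67  74  74  73  73  64  16  17  15  15  15]
 [ 12  12  23  64  75  75  74  73  68  22  16  13  11  12  12]
 [ 15  15  51  71  74  73  71  69  44  14  15  14  16  15  13]
 [ 13  13  66  74  73  73  71  62  12  15  14  13  16  13  41]
 [ 13  11  57  70  72  71  71  22  16  15  11  13  14  17  96]
 [ 15  17  14  14  35  63  29  15  13  14  16  12  15  85 100]
 [103  94  42  14  13  13  15  15  14  14  12  15  43  99  98]]
```

>>> step_arm --motion '[[[0.24,-0.01,0.3],0.18],[[0.487,-0.013,0.6],0.36],[[0.487,-0.013,1.0],0.463],[[0.487,-0.013,1.4],0.463],[[0.487,-0.013,1.4],0.463],[[0.487,-0.013,1.8],0.463],[[0.487,-0.013,2.1],0.463],[[0.487,-0.013,2.35],0.463],[[0.487,-0.013,2.35],0.463]]'

```text
time: 2.58
tool_pos: [0.5417, 0.2868, 0.0597]
tool_rot: [3.14, 0.001, -0.462]
contact_force: [-0.1, 0.2, 0.0]
opening: 0.092
grip_force: 0.0
```

>>> step_arm --motion '[[[0,0,0],0],[[0,0,0],0],[[0,0,0],0],[[0,0,0],0],[[0,0,0],0],[[0,0,0],0]]' --hand 255 --squeeze 40

```text
time: 3.32
tool_pos: [0.5423, 0.287, 0.0608]
tool_rot: [-3.142, -0.0, -0.462]
contact_force: [-0.1, 0.3, 0.1]
opening: 0.0365
grip_force: 0.0
```

>>> step_arm --motion '[[[0,0,0],0],[[0,0,0],0],[[0,0,0],0],[[0,0,0],0],[[0,0,0],0],[[0,0,0],0]]'

```text
time: 4.08
tool_pos: [0.5422, 0.287, 0.0607]
tool_rot: [3.142, -0.0, -0.462]
contact_force: [0.6, -0.3, -0.1]
opening: 0.0117
grip_force: 40.0
```

>>> step_arm --motion '[[[0,0,-0.3],0],[[0,0,-0.7],0],[[0,0,-1.2],0],[[0,0,-1.8],0],[[0.1,0.6,-2.33],-0.14],[[0.2,1.4,-2.33],-0.28],[[0.3,2.2,-2.33],-0.42],[[0.4,3.0,-2.33],-0.56],[[0.44,3.7,-2.33],-0.71],[[0.44,4.17,-2.33],-0.71]]'

```text
time: 5.32
tool_pos: [0.4538, 0.0498, 0.2019]
tool_rot: [3.141, -0.002, 0.248]
contact_force: [-0.1, 0.8, -1.1]
opening: 0.0117
grip_force: 40.0
```

>>> step_arm --motion '[[[0,0,0],0],[[0,0,0],0]]'

```text
time: 5.58
tool_pos: [0.4549, 0.0517, 0.2014]
tool_rot: [3.141, -0.002, 0.248]
contact_force: [0.2, 0.0, -0.8]
opening: 0.0118
grip_force: 40.0
```

```bash
python3 - <<'E'
from h import *
snap('wrist','wrist2.png'); s=robot.observe(); print(s['tool_pos'],s['tool_rot'],s['qpos'],s['time'],s['opening'])
im=cv2.imread('pics/wrist2.png')[40:340,170:470]; cv2.imwrite('pics/w2z.png',cv2.resize(im,None,fx=2,fy=2,interpolation=2))
E
```

```text
[0.4548571  0.05196171 0.20113557] [ 3.14144906e+00 -1.41083806e-03  2.48308148e-01] [-5.41083819e-02  2.61950890e-01  1.76705114e+00  3.15891434e-04
  1.11120107e+00  1.26823997e+00] 5.625 0.011772126505916117
```

View pics/w2z.png

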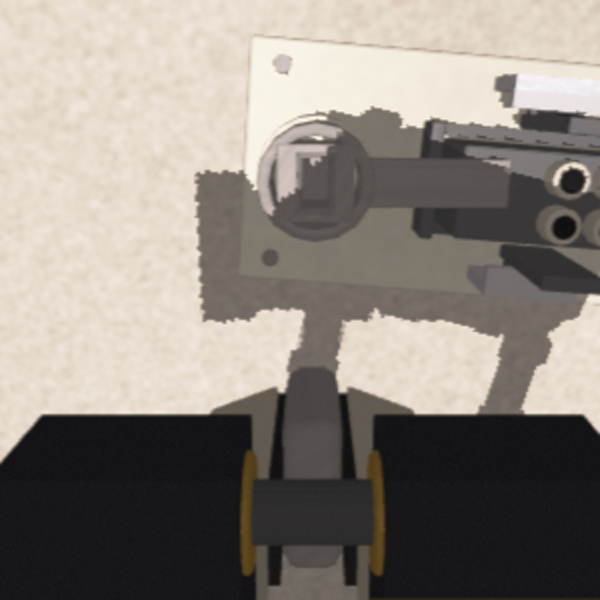

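The plug's slot centre is near full-image (327,128.5), and the bar runs almost parallel to the image x axis. I'll measure both more precisely.

```bash
python3 - <<'E'
from h import *
K,M=load('wrist2.png'); g=cv2.cvtColor(cv2.imread('pics/wrist2.png'),cv2.COLOR_BGR2GRAY).astype(float)
gs=cv2.GaussianBlur(g,(0,0),1)
for lo,hi in((112,126),(137,150)):
    P=[]
    for x in range(360,422,3):
        d=np.abs(np.diff(gs[lo:hi,x])); i=d.argmax(); P.append((x,lo+i+.5,round(d[i],1)))
    P=np.array(P); f=cv2.fitLine(P[:,:2].astype(np.float32),cv2.DIST_HUBER,0,.01,.01).ravel(); 
    a=[ray(K,M,x,f[3]+(x-f[2])*f[1]/f[0],.076) for x in(360,415)]
    print(P[:,1].tolist(),a[0],a[1],np.arctan2(*(a[1]-a[0])[1::-1])+np.pi/2)
# circle top rim
b=gs.astype(np.uint8)[90:170,290:370]
print(cv2.HoughCircles(cv2.resize(b,None,fx=4,fy=4,interpolation=2),3+0,1,50,param1=80,param2=20,minRadius=90,maxRadius=140))
for p in((327,128.5),(327.5,130)): print(ray(K,M,*p,.08))
np.set_printoptions(linewidth=250); print(g[108:152:2,300:358:2].astype(int))
E
```

```text
[118.5, 118.5, 118.5, 118.5, 118.5, 118.5, 118.5, 118.5, 118.5, 118.5, 118.5, 118.5, 118.5, 118.5, 112.5, 112.5, 112.5, 112.5, 113.5, 119.5, 122.5] [0.51610446 0.04147435 0.076     ] [0.5260176  0.00257121 0.076     ] 0.24950610620385083
[143.5, 143.5, 143.5, 143.5, 143.5, 143.5, 143.5, 143.5, 143.5, 143.5, 143.5, 143.5, 143.5, 143.5, 143.5, 143.5, 143.5, 143.5, 143.5, 143.5, 143.5] [0.49850519 0.03651449 0.076     ] [ 0.5085449  -0.00317851  0.076     ] 0.24773793783980014
[[[193.5 152.5 135. ]]]
[0.50354909 0.06315382 0.08      ]
[0.50259648 0.06253765 0.08      ]
[[243 243 240 233 154 167 186 183 177 166 152 132 150 206 234 211 128 152 166 124  87  86  86  83 111 116 117 118 118]
 [243 240 236 183 182 188 182 172 141  88  84  87  87  87 110 119  89  88  91  77  80  83  85  87  85 109 114 118 117]
 [243 232 216 174 170 175 176 167 158 160 163 162 165 164 163 160 150 134 117  82  79  81  84  85  84  88 116 116 116]
 [242 234 171 185 170 199 196 190 190 196 194 197 199 197 198 197 189  96  89  87  85  87  87  86  85  84 105 116 116]
 [234 191 192 190 169 198 192 190 193 156 154 160 1
[... 1391 characters left out ...]
107  95 130  87  84  85  84  76  75  73  74  74  74  73  73  79  85  86  87  88  83  71  83  84  82  85]
 [138 181 182 134  79  86  84  84  88  82  77  73  73  74  73  72  72  74  78  86  87  88  86  79  79  86  84  82  86]
 [122 170 191 180  92  86  85  86  86  82  78  78  79  79  80  79  79  79  80  89  87  87  83  82  87  86  85 105 116]
 [122 117 173 133  87  85  85  87  86  82  83  82  83  84  83  81  80  80  83  87  87  86  83  84  87  85  94 118 119]
 [120 122  98  90  86  85  87  85  84  86  86  86  89  91  91  87  84  85  87  87  86  84  83  86  85  84 112 120 121]
 [120 121 119  90  83  87  86  84  85  85  84  85  85  85  84  84  85  86  86  86  85  84  84  85  83 108 118 121 119]]
```

>>> step_arm --motion '[[[0.4,0.01,0],0],[[0.807,0.022,0.3],0],[[0.807,0.022,0.7],0],[[0.807,0.022,1.0],0],[[0.807,0.022,1.1],0],[[0.807,0.022,1.1],0],[[0.807,0.022,1.2],0],[[0.807,0.022,1.3],0],[[0.807,0.022,1.35],0],[[0.807,0.022,1.35],0]]'

```text
time: 6.88
tool_pos: [0.502, 0.0619, 0.1195]
tool_rot: [3.141, -0.001, 0.248]
contact_force: [1.4, 0.5, -2.6]
opening: 0.0116
grip_force: 40.0
```

>>> step_arm --motion '[[[0,0,0.08],0],[[0,0,0.16],0],[[0,0,0.24],0],[[0,0,0.3],0],[[0,0,0.33],0],[[0,0,0.33],0]]'

```text
time: 7.62
tool_pos: [0.502, 0.0619, 0.1006]
tool_rot: [3.141, -0.001, 0.248]
contact_force: [1.1, 1.5, 8.9]
opening: 0.0114
grip_force: 40.0
```

>>> step_arm --motion '[[[0,0,0.03],0],[[0,0,0.03],0]]'

```text
time: 7.88
tool_pos: [0.5021, 0.0619, 0.1004]
tool_rot: [3.141, -0.002, 0.248]
contact_force: [-3.9, 1.0, 22.9]
opening: 0.0119
grip_force: 40.0
```

>>> step_arm --motion '[[[0,0,-0.03],0],[[0,0,-0.03],-0.17],[[0,0,-0.03],-0.34],[[0,0,-0.03],-0.51],[[0,0,-0.03],-0.68],[[0,0,-0.03],-0.85],[[0,0,-0.03],-1.02],[[0,0,-0.03],-1.19],[[0,0,-0.03],-1.3],[[0,0,-0.03],-1.3]]'

```text
time: 9.12
tool_pos: [0.5016, 0.0628, 0.1006]
tool_rot: [3.141, -0.001, 1.549]
contact_force: [0.0, 4.5, 9.4]
opening: 0.0118
grip_force: 40.0
```

```bash
python3 - <<'E'
from h import *
s=robot.observe(); print(s['torque'],s['tool_rot'],s['contact_force'])
E
```

```text
[0.86353338 0.01778605 0.05892935] [ 3.14095780e+00 -1.28744294e-03  1.54896199e+00] [0.01342114 4.504365   9.4064277 ]
```

>>> step_arm --motion '[[[0,0,0],-0.06],[[0,0,0.0],-0.1],[[0,0,0.0],-0.1]]'

```text
time: 9.5
tool_pos: [0.5015, 0.0627, 0.1006]
tool_rot: [3.141, -0.001, 1.648]
contact_force: [-0.4, 4.2, 9.9]
opening: 0.0116
grip_force: 40.0
```

```bash
python3 - <<'E'
from h import *
s=robot.observe(); print(s['torque'],s['tool_rot'],s['contact_force'],s['qpos'])
E
```

```text
[ 0.83012255  0.09213796 -0.01112157] [ 3.14100032e+00 -1.21579942e-03  1.64807180e+00] [-0.43476589  4.18327393  9.85381642] [-2.80927578e-02  4.72768080e-01  1.76710630e+00  1.62140194e-03
  9.01257730e-01 -1.06373855e-01]
```

>>> step_arm --motion '[[[0,0,0],-0.05],[[0,0,0.0],-0.1],[[0,0,0.0],-0.1]]'

```text
time: 9.88
tool_pos: [0.5015, 0.0627, 0.1006]
tool_rot: [3.141, -0.001, 1.748]
contact_force: [-0.7, 4.3, 9.4]
opening: 0.0115
grip_force: 40.0
```

```bash
python3 - <<'E'
from h import *
s=robot.observe(); print(s['torque'],s['tool_rot'],s['contact_force'],s['opening'])
E
```

```text
[0.90809913 0.11704767 0.03827196] [ 3.14096132e+00 -1.15003684e-03  1.74822812e+00] [-0.7055014   4.34811515  9.38486983] 0.011480188155714598
```

>>> step_arm --motion '[[[0,0,0],-0.06],[[0,0,0],-0.06]]'

```text
time: 10.12
tool_pos: [0.5014, 0.0627, 0.1006]
tool_rot: [3.141, -0.001, 1.808]
contact_force: [-0.3, 4.5, 10.4]
opening: 0.0117
grip_force: 40.0
```

```bash
python3 - <<'E'
from h import *
s=robot.observe(); print(s['torque'],s['tool_rot'],s['contact_force'],s['opening'])
E
```

```text
[0.80273579 0.10142887 0.02610333] [ 3.14101934e+00 -1.11207963e-03  1.80837629e+00] [-0.29595568  4.4664532  10.41256554] 0.011663587176066267
```

>>> step_arm --motion '[[[0,0,-0.02],0],[[0,0,-0.02],0],[[0,0,-0.02],0],[[0,0,-0.02],0]]' --hand 130

```text
time: 10.62
tool_pos: [0.5013, 0.0618, 0.1007]
tool_rot: [-3.141, -0.0, 1.808]
contact_force: [-0.7, -0.2, -1.2]
opening: 0.0434
grip_force: 0.0
```

>>> step_arm --motion '[[[0,0,-0.3],0],[[0,0,-0.7],0],[[0,0,-1.2],0.08],[[-0.4,0,-1.65],0.08],[[-1.0,-0.1,-1.65],0.08],[[-1.6,-0.165,-1.65],0.08],[[-2.1,-0.165,-1.65],0.08],[[-2.29,-0.165,-1.65],0.08],[[-2.29,-0.165,-1.65],0.08],[[-2.29,-0.165,-1.65],0.08]]' --hand 0

```text
time: 11.88
tool_pos: [0.5239, -0.073, 0.1998]
tool_rot: [-3.141, -0.001, 1.729]
contact_force: [-0.7, 0.5, 0.5]
opening: 0.0918
grip_force: 0.0
```

```bash
python3 - <<'E'
from h import *
snap('wrist','wrist3.png'); s=robot.observe(); print(s['tool_pos'],s['tool_rot'],s['qpos'],s['time'],s['opening'])
im=cv2.imread('pics/wrist3.png')[0:300,170:490]; cv2.imwrite('pics/w3z.png',cv2.resize(im,None,fx=2,fy=2,interpolation=2))
E
```

```text
[ 0.52395216 -0.07288325  0.19989167] [-3.14133837e+00 -4.24307498e-04  1.72898412e+00] [-2.83305225e-01  3.88749652e-01  1.58115423e+00  2.98369499e-04
  1.17210000e+00 -4.41608959e-01] 11.925 0.091704709412104
```

View pics/w3z.png

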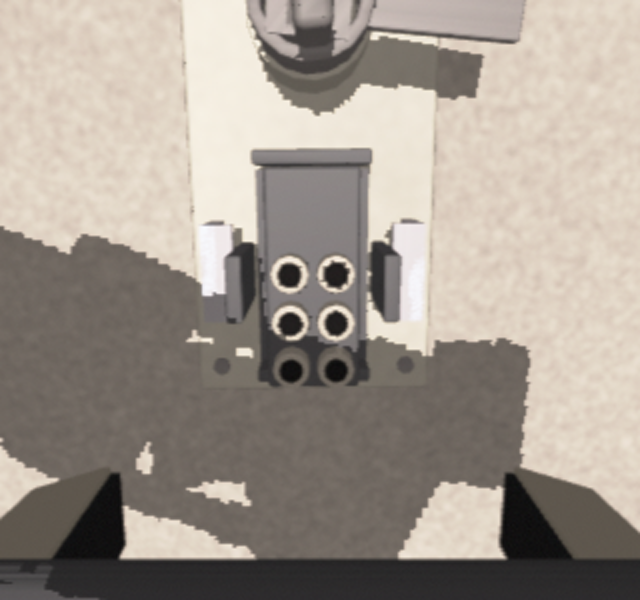

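The bar now sits off the cassette, along dock +x at its stop, and the key is in the lock at about (312,5). The catches are at x≈240 and 390, y≈243–322 in the crop, and the cassette is centred and aligned with the tool.

```bash
python3 - <<'E'
from h import *
K,M=load('wrist3.png'); s=robot.observe(); t=s['tool_pos']; R0=R.from_euler('xyz',s['tool_rot']).as_matrix()
f=lambda u,v,z:(R0.T@(ray(K,M,170+u/2,v/2,z)-t)).round(4)
for n,u,v,z in(('L far',226,250,.09),('L near',230,320,.09),('Lfar in',255,243,.09),('R far',399,250,.09),('R near',399,320,.09),('body end l',252,157,.068),('body end r',372,157,.068),('body near l',260,383,.068),('plate r',427,385,.008),('plate l',202,388,.008),('pl up l',183,0,.008),('pl up r',440,0,.008)): print(n,f(u,v,z))
y=s['tool_rot'][2]-np.pi/2; lk=np.array([.5020,.0624,0]); o=lk-.097*np.array([-np.sin(y),np.cos(y),0]); print('dock from lock',R0.T@(o-t))
E
```

```text
L far [ 0.0535 -0.0298  0.1099]
L near [ 0.029  -0.0292  0.1099]
Lfar in [ 0.0559 -0.0197  0.1099]
R far [0.0535 0.0299 0.1099]
R near [0.029  0.0308 0.1099]
body end l [ 0.0847 -0.0219  0.1319]
body end r [0.0847 0.0216 0.1319]
body near l [-0.0004 -0.0207  0.1319]
plate r [-0.0183  0.0555  0.1919]
plate l [-0.0198 -0.0534  0.1919]
pl up l [ 0.149 -0.054  0.192]
pl up r [0.149  0.0534 0.1919]
dock from lock [ 0.03996744 -0.00031622  0.19990874]
```

>>> step_arm --motion '[[[0.3,0,0.2],0],[[0.685,0.005,0.5],0],[[0.685,0.005,0.9],0],[[0.685,0.005,1.2],0],[[0.685,0.005,1.5],0],[[0.685,0.005,1.8],0],[[0.685,0.005,2.0],0],[[0.685,0.005,2.165],0],[[0.685,0.005,2.165],0],[[0.685,0.005,2.165],0]]'

```text
time: 13.18
tool_pos: [0.5184, -0.0333, 0.0705]
tool_rot: [3.141, 0.0, 1.728]
contact_force: [-1.0, -0.1, 0.1]
opening: 0.0915
grip_force: 0.0
```

>>> step_arm --motion '[[[0,0,0],0],[[0,0,0],0],[[0,0,0],0],[[0,0,0],0],[[0,0,0],0],[[0,0,0],0],[[0,0,0],0],[[0,0,0],0]]' --hand 255 --squeeze 28

```text
time: 14.18
tool_pos: [0.5181, -0.0334, 0.0702]
tool_rot: [3.141, 0.0, 1.728]
contact_force: [-1.6, -0.6, 4.2]
opening: 0.0464
grip_force: 28.0
```

>>> step_arm --motion '[[[0,0,-0.05],0],[[0,0,-0.12],0],[[0,0,-0.2],0],[[0,0,-0.3],0],[[0,0,-0.3],0]]'

```text
time: 14.8
tool_pos: [0.5185, -0.0334, 0.0887]
tool_rot: [3.14, 0.0, 1.728]
contact_force: [0.7, 0.4, -3.2]
opening: 0.0466
grip_force: 27.9
```

>>> step_arm --motion '[[[0,0,-0.2],0],[[0,0,-0.45],0],[[0,0,-0.7],0],[[0,0,-0.95],0],[[0,0,-1.2],0],[[0,0,-1.4],0],[[0,0,-1.6],0],[[0,0,-1.7],0],[[0,0,-1.7],0],[[0,0,-1.7],0]]'

```text
time: 16.05
tool_pos: [0.5178, -0.0333, 0.1896]
tool_rot: [-3.141, -0.0, 1.728]
contact_force: [-0.3, -0.1, -2.8]
opening: 0.0464
grip_force: 27.9
```

>>> step_arm --motion '[[[0,0,0],0],[[0,0,0],0],[[0,0,0],0],[[0,0,0],0],[[0,0,0],0],[[0,0,0],0]]'

```text
time: 16.8
tool_pos: [0.5181, -0.0333, 0.19]
tool_rot: [3.141, 0.0, 1.728]
contact_force: [0.9, -0.2, -2.8]
opening: 0.0465
grip_force: 27.9
```

```bash
python3 - <<'E'
from h import *
snap('side','side1.png'); snap('scene','scene1.png')
a=cv2.imread('pics/side1.png'); b=cv2.imread('pics/scene1.png')
cv2.imwrite('pics/f.png',np.vstack([cv2.resize(a[60:360,200:600],None,fx=1,fy=1),cv2.resize(b[90:240,220:420],None,fx=2,fy=2,interpolation=2)]))
E
```

```text
(no output)
```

View pics/f.png

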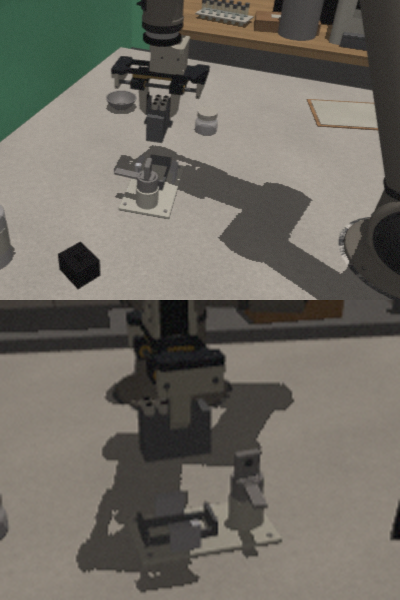

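The cassette hangs upright above the empty dock, held in the gripper at about (158,115). The key stands in the lock at (245,465) with the bar off to the side.

```bash
python3 -c "
from cell import robot
print(robot.hand_in())"
```

```text
the job is handed in; nothing more can be done
None
```

The job is handed in: the key is fully down in the lock and turned to its stop, and the cassette is held pinched, upright and still about 12 cm above the dock after about 17 s. The jar, pump bottle and bowl were not touched, and no result came back from the hand-in.

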